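# Clear the offcut down the scrap chute

### The job

Clear the wooden offcut off the saw stand: first press it flat and square against the wooden fence bar with about 10 N, wherever along its slots the bar happens to be clamped, and hold it there for a second; then slide it along the bar and push it endways off the drop edge of the ledge into the scrap chute. Do not lift it off the ledge, never load the bar with more than 15 N, and leave the other things on the bench alone.

Things in the scene. Friction and masses are not known exactly. Their poses are not given: they have to be found in the camera images.
- stand: Plywood saw stand, fixed. Origin on the bench top, below the corner of the drop edge and the mid-line of the fence's setting. x: along the ledge towards the chute (the way to push), y: from the ledge towards the fence, z up. Ledge: flat top 150 mm above the bench, x -280 to 0 (drop edge), y -195 to +50; only the fence and the offcut are on it.
- fence: Fixed slot plates of the adjustable fence. Origin at ledge height, at the drop edge; axes as the stand's. They carry a rigid wooden bar, x -280 to 0, 22 wide, 20 high, parallel to x, working face looking to -y. The bar is clamped with that face anywhere from y -20 to +20 mm, different each time and not measured: find it by touch. Press it with 4 to 15 N.
- chute_mouth (a point): Centre of the open chute mouth, at ledge height (stand x 55, y -25, z 150 mm); axes as the stand's. Upright aluminium side sheets, 6 mm thick, x 0 to 110, rise 22 mm above the ledge; inner faces at stand y +21 and -72, so a piece lying across, or far from the fence, is stopped by their ends.
- chute_tray (a point): Centre of the bottom of the open tray at the chute's foot (stand x 175, y -25, z 6 mm); axes as the stand's. A sheet slopes down to it from below the drop edge. Tray x 110 to 240, between the chute's sides, walls 60 mm high. The offcut ends up here or on the slope.
- offcut_mid (a point): Centre of the loose wooden offcut (half-way up). Block 100 mm long (x, plain ends at -50 and +50), 45 wide (y), 30 high, 0.06 to 0.13 kg; a 20 mm wide step along its -y side is only 16 high. Waxed: friction about 0.3. Starts 15 to 115 mm clear of the bar, x up to 25 degrees off the stand's x, tall +y side to the bar.
- hacksaw: Bystander: hacksaw lying flat beyond the stand, about 360 x 110 mm, 25 high. Origin under the middle of its blade.
- tub: Bystander: white plastic tub with a lid, 124 mm across, 114 high. Origin at the centre of its underside.
- brush_pot: Bystander: round pot 80 mm across, 100 high, brushes reaching up to 190 mm. Origin at the centre of its underside.

How it is judged:
By the outcome, as a careful person would: the job done as asked, in the order asked, and still so for the second after the job is handed in, with the robot touching nothing.
It also fails if it takes over 67 s, if anything falls off the work surface, if the arm or the gripper's body presses on something with over 40 N, if the wrist force passes 120 N, or if a joint passes its speed limit or range.

### The arm

A 6-joint arm with a two-finger parallel gripper is mounted at the origin on the work surface. World frame = base frame: x ahead of the robot, y to its left, z up, the work surface at z = 0. Lengths are in mm, angles in degrees, forces in N, time in s.
With the tool pointing down it reaches from about 250 to 775 mm from the base axis. Payload 4 kg.
Tool frame: the origin (TCP) lies at the very end of the fingers, on their centre line; the grasp point (between the pads) lies 19 mm behind it; z points along the fingers, y is the line along which they close (so a half turn about z gives the same grasp; the last joint's range is limited). The gripper opens to 85 mm and grips with 20 to 120 N. Pads are 22 mm wide; open, the fingers measure 114 mm over their backs; the gripper's body (76 mm by 85 mm) begins 54 mm behind the grasp point. The pads swing forward as they close: fully open they stand 13 mm farther back than shut.
Start: joints at [58.722, 4.996, 78.535, -0, 96.463, -5.907], TCP at [235.672, 496.971, 191.341] pointing down, gripper open.
Joint ranges: [-177.83, 177.83], [-43.37, 116.18], [15.69, 146.23], [-61.86, 241.86], [9.47, 152.12], [-147.06, 147.06]. Speed limits (degrees/s): [159.86, 159.86, 180, 180, 180, 180].

### API

Orientations are given as a 3x3 rotation matrix whose columns are the frame's x, y, z axes.
In Python, from workcell import sense, camera, hand_in gives the robot as it stands.
- The arm moves only by the shell command python3 -m handwheel 'ROWS' [FORCE]. ROWS is a JSON object of lists of equal length, an entry for each row: "delta_pos": the shift along the tool's x, y, z in mm, a list of three; "twist": the turn, a rotation vector about the tool's x, y, z in rad, a list of three; "gripper": the finger opening in mm, from 0 to 85.4. In form: {"delta_pos": [[tx, ty, tz], ...], "twist": [[wx, wy, wz], ...], "gripper": [gripper, ...]}. A call has exactly 8 rows; each row shifts and turns the commanded pose from where the row before left it, along the tool's axes as they then stand; what a row does not reach is not made up. A row lasts 1/8 s, in which the tool goes at most 62.5 mm and 10.7 degrees, less where a joint would pass 70% of its speed; a pose out of reach is approached as far as the arm can. A call with a gripper value outside its range is refused whole. The fingers move at their own pace and stop on an object; FORCE is the grip in N (left out, the last holds). Time passes only in rows, so rows that do not move let the fingers close, or fill a call up. It gives the time, the measured TCP pose, the force, the opening and the grip force at its end, in the units of the state.
- sense(): the state, without advancing time (a new reading comes with each control period).
- camera(name): name is "side" or "top"; returns a dict with "img" (480x640x3 uint8, red, green, blue), "fx", "fy", "cx", "cy" (pixels), "cam_to_world" (4x4, takes a point from camera to world coordinates). Camera axes: x right, y up, looking along -z (the intrinsics and any distortion apply to the point x, -y, -z); pixel columns grow to the right and rows downward; lengths in mm; the calibration is good to about 2 mm. A picture is of the moment at which its call begins. There is no depth.
- hand_in(): hands the job in; it is judged then, once.
The state is a dict: "clock": time; "q": joint angles; "qd": joint speeds; "tau": joint torques, N m; "ee_pos": TCP position; "ee_rot": TCP orientation; "ft_force": force on the tool from outside, world axes, zero at the start; "ft_torque": the same for the moment, N m; "opening": finger opening in mm; "gripper_force": force on a finger pad.
Only numpy, scipy, OpenCV 4.12 (cv2) and the standard library are available. Lean on these libraries where they do the work, as an engineer would, in place of code of your own. Each camera call takes 0.05 s, during which the arm holds its last target. There are 200 camera calls.

## Working session

There is one attempt and no reset: what is moved stays moved. The work goes in short steps, Python scripts to look and compute and a shell command to move; the robot and the scene stay as the last step left them, time stands still between calls to the robot, and variables do not carry over. Pictures are saved under pics/ and viewed, at most 10 in all, crops included, and the job is handed in when it is done.

```bash
mkdir -p pics; ls; python3 - <<'E'
from workcell import sense,camera
import cv2
s=sense(); print(s)
for n in("top","side"):
    c=camera(n); cv2.imwrite(f"pics/{n}0.png",c["img"][:,:,::-1]); print(n,{k:v for k,v in c.items() if k!="img"})
E
```

```text
pics
{'clock': 0.0, 'q': array([ 5.87224954e+01,  5.04018621e+00,  7.86265769e+01, -3.76944624e-04,
        9.64630129e+01, -5.90853696e+00]), 'qd': array([ 0.02107704, -0.14327285, -0.08688709, -0.09973144,  0.03127828,
       -0.04040476]), 'tau': array([-1.02323960e-03, -3.51859546e+01, -3.13273323e+01, -5.21149959e-04,
        1.08968077e-02, -4.85801159e-07]), 'ee_pos': array([235.35077666, 496.43932577, 190.1127359 ]), 'ee_rot': array([[-9.03567032e-01,  4.28445153e-01, -1.17037228e-03],
       [ 4.28446692e-01,  9.03564979e-01, -1.93921899e-03],
       [ 2.26658426e-04, -2.25365648e-03, -9.99997435e-01]]), 'ft_force': array([ 0.60761162, -0.35443645, -0.38010519]), 'ft_torque': array([ 0.01426202,  0.02144452, -0.00320228]), 'gripper_force': 0.0, 'opening': 85.70776285801257}
top {'fx': 576.1459625046223, 'fy': 576.1459625046223, 'cx': 315.8537064686447, 'cy': 246.53223018187927, 'cam_to_world': array([[-2.45018617e-02,  9.93724986e-01, -1.09134373e-01,
         4.06403123e+02],
       [-9.99560729e-01, -2.61727895e-02, -1.39044756e-02,
        -5.36930123e+01],
       [-1.66735758e-02,  1.08745748e-01,  9.93929753e-01,
         1.79410409e+03],
       [ 0.00000000e+00,  0.00000000e+00,  0.00000000e+00,
         1.00000000e+00]])}
side {'fx': 613.0445150261307, 'fy': 613.0445150261307, 'cx': 310.0097558445401, 'cy': 237.41853165873053, 'cam_to_world': array([[ 8.24919252e-01,  4.25792966e-01, -3.71764142e-01,
         1.48452379e+01],
       [-5.65184021e-01,  6.11230042e-01, -5.54044094e-01,
        -8.95755316e+02],
       [-8.67466562e-03,  6.67156792e-01,  7.44866810e-01,
         1.23094563e+03],
       [ 0.00000000e+00,  0.00000000e+00,  0.00000000e+00,
         1.00000000e+00]])}
```

View pics/top0.png

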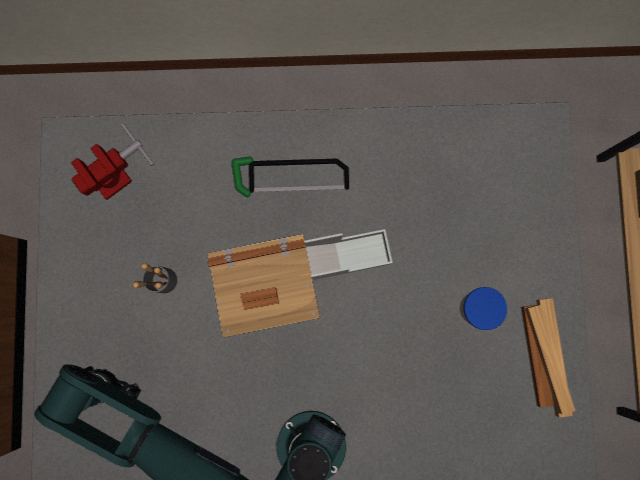

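View pics/side0.png

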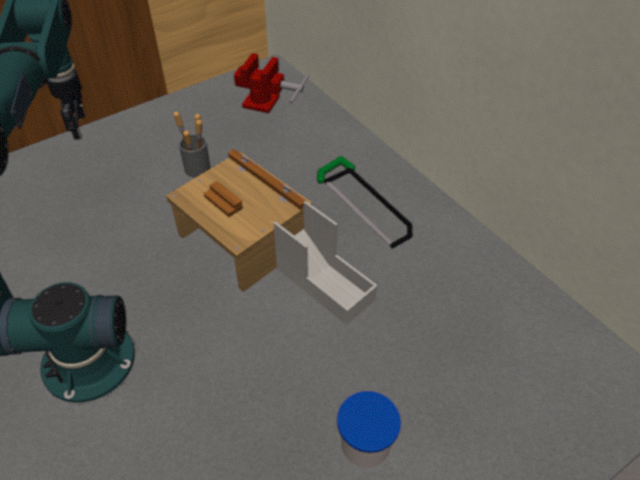

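The top view shows the ledge with corners near (208,254), (303,236), (319,318) and (225,336). The bar lies along its far edge, the offcut is near (260,298), and the chute runs right (world -y). In the side view, the tub (368,430), saw and pot are clear of the stand. Next I'll measure the ledge and offcut.

```bash
cat > h.py <<'E'
import numpy as np,cv2
from workcell import sense,camera
def ray(c,uv,z):
    uv=np.atleast_2d(uv).astype(float); T=np.array(c["cam_to_world"])
    d=np.c_[(uv[:,0]-c["cx"])/c["fx"],-(uv[:,1]-c["cy"])/c["fy"],-np.ones(len(uv))]@T[:3,:3].T
    return T[:3,3]+d*((z-T[2,3])/d[:,2])[:,None]
def masks(c,box):
    x0,y0,x1,y1=box
    hsv=cv2.cvtColor(c["img"],cv2.COLOR_RGB2HSV); m=np.zeros((480,640),np.uint8); m[y0:y1,x0:x1]=1
    wood=((hsv[...,1]>70)&(hsv[...,0]<30)).astype(np.uint8)*m
    dark=((hsv[...,1]>135)&(hsv[...,0]<20)).astype(np.uint8)*m
    return wood,dark,hsv
def big(m,n=1):
    return sorted(cv2.findContours(m,cv2.RETR_EXTERNAL,cv2.CHAIN_APPROX_NONE)[0],key=cv2.contourArea)[::-1][:n]
def rect(c,cnt,z):
    p=ray(c,cnt.reshape(-1,2),z)[:,:2].astype(np.float32)
    return cv2.minAreaRect(p),cv2.boxPoints(cv2.minAreaRect(p))
E
python3 - <<'E'
from h import *
c=camera("top"); w,d,hsv=masks(c,(195,225,330,345))
print(hsv[320,270],hsv[298,260],hsv[250,250],hsv[210,200])
print(rect(c,big(w)[0],150))
for k in big(d,3): print(cv2.contourArea(k),cv2.boundingRect(k),rect(c,k,175))
v=c["img"].copy(); v[w>0]=v[w>0]//2; v[d>0]=(255,0,0)
cv2.imwrite("pics/m.png",cv2.resize(v[220:345,190:340,::-1],None,fx=4,fy=4,interpolation=0))
E
```

```text
[ 15 120 145] [ 12 165 119] [ 12 156 137] [ 6 13 97]
(((480.60296630859375, 124.77399444580078), (245.287353515625, 285.06689453125), 10.037129402160645), array([[334.9947   , 243.75085  ],
       [384.67798  , -36.953094 ],
       [626.21124  ,   5.7971344],
       [576.52795  , 286.5011   ]], dtype=float32))
619.5 (208, 239, 97, 28) (((571.4354858398438, 138.85824584960938), (24.166654586791992, 276.16748046875), 10.030949592590332), array([[535.4854    , 272.72653   ],
       [583.5883    ,   0.78060913],
       [607.38556   ,   4.9899597 ],
       [559.28265   , 276.93588   ]], dtype=float32))
546.0 (240, 287, 39, 23) (((442.96246337890625, 131.48988342285156), (46.19331741333008, 102.19049072265625), 9.02949047088623), array([[412.133  , 178.32709],
       [428.17108,  77.40297],
       [473.79193,  84.65268],
       [457.75385, 185.5768 ]], dtype=float32))
```

View pics/m.png

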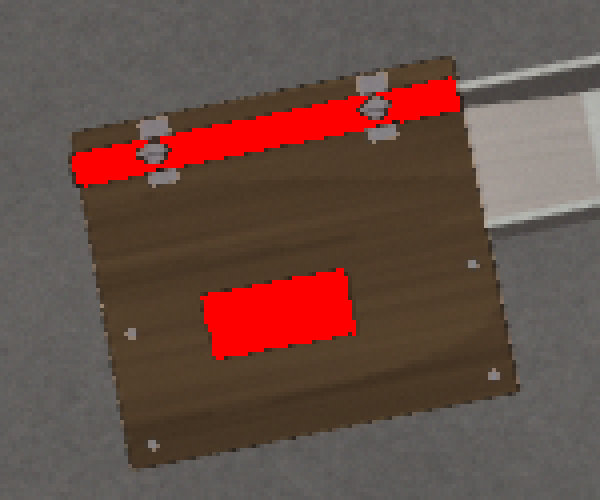

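```bash
cat >> h.py <<'E'
ex=np.array([.1743,-.9847,0]); ey=np.array([.9847,.1743,0]); O=np.array([576.4,-.5,0])
def st(p): p=np.asarray(p)-O; return np.array([p@ex,p@ey,p[2]])
def wd(s): return O+s[0]*ex+s[1]*ey+np.array([0,0,s[2]])
def rep(target=None):
    s=sense(); R=s["ee_rot"]; print("t",round(s["clock"],2),"stand",st(s["ee_pos"]).round(1),"F",np.round([s["ft_force"]@ex,s["ft_force"]@ey,s["ft_force"][2]],1),"open",round(s["opening"],1))
    print("yaw off",np.degrees(np.arctan2(R[:,1]@ey,-R[:,1]@ex)).round(2))
    if target is not None: print("tool delta",(R.T@(wd(target)-s["ee_pos"])).round(1))
E
python3 -m handwheel '{"delta_pos":[[0,0,-30],[0,0,-40],[0,0,-40],[0,0,0],[0,0,0],[0,0,0],[0,0,0],[0,0,0]],"twist":[[0,0,-0.077],[0,0,-0.077],[0,0,-0.077],[0,0,-0.077],[0,0,-0.077],[0,0,-0.077],[0,0,-0.077],[0,0,-0.077]],"gripper":[50,50,50,50,50,50,50,50]}'
python3 - <<'E'
from h import *
rep([-153,-167,230])
c=camera("top"); print("pot",ray(c,(158,279),100), "offcut st",st(ray(c,(260,298),175)[0]))
E
```

```text
clock: 1.15
ee_pos: [235.6, 496.8, 300.8]
ee_rot: [[-0.985, -0.175, -0.0], [-0.175, 0.985, -0.001], [0.001, -0.001, -1.0]]
ft_force: [-0.4, 0.4, -0.3]
opening: 49.9
gripper_force: 0.0
t 1.15 stand [-549.1 -248.9  300.8] F [-0.4 -0.3 -0.3] open 49.9
yaw off -0.03
tool delta [ -81.7 -396.1   71. ]
pot [[508.25070209 438.53176753 100.        ]] offcut st [-150.87050098 -108.62153856  175.        ]
```

```bash
python3 -m handwheel '{"delta_pos":[[0,-30,0],[-10,-60,0],[-15,-60,0],[-15,-60,0],[-15,-60,0],[-15,-60,20],[-12,-46,25],[0,-20,26]],"twist":[[0,0,0],[0,0,0],[0,0,0],[0,0,0],[0,0,0],[0,0,0],[0,0,0],[0,0,0]],"gripper":[50,50,50,50,50,50,50,50]}'
python3 -m handwheel '{"delta_pos":[[0,0,20],[0,0,20],[0,0,0],[0,0,0],[0,0,0],[0,0,0],[0,0,0],[0,0,0]],"twist":[[0,0,0],[0,0,0],[0,0,0],[0,0,0],[0,0,0],[0,0,0],[0,0,0],[0,0,0]],"gripper":[50,50,50,50,50,50,50,50]}'
python3 - <<'E'
from h import *
rep([-153,-167,156])
c=camera("side"); cv2.imwrite("pics/s1.png",cv2.resize(c["img"][110:260,130:330,::-1],None,fx=4,fy=4))
E
```

```text
clock: 2.2
ee_pos: [384.4, 120.9, 230.1]
ee_rot: [[-0.986, -0.168, 0.0], [-0.168, 0.986, -0.0], [-0.0, -0.0, -1.0]]
ft_force: [-0.1, -0.1, -0.2]
opening: 49.9
gripper_force: 0.0
clock: 3.2
ee_pos: [383.8, 123.2, 191.2]
ee_rot: [[-0.985, -0.172, 0.0], [-0.172, 0.985, 0.0], [-0.0, 0.0, -1.0]]
ft_force: [0.2, -0.3, -1.0]
opening: 50.0
gripper_force: 0.0
t 3.2 stand [-155.4 -168.1  191.2] F [ 0.3  0.2 -1. ] open 50.0
yaw off 0.11
tool delta [-1.1 -2.4 35.2]
```

View pics/s1.png

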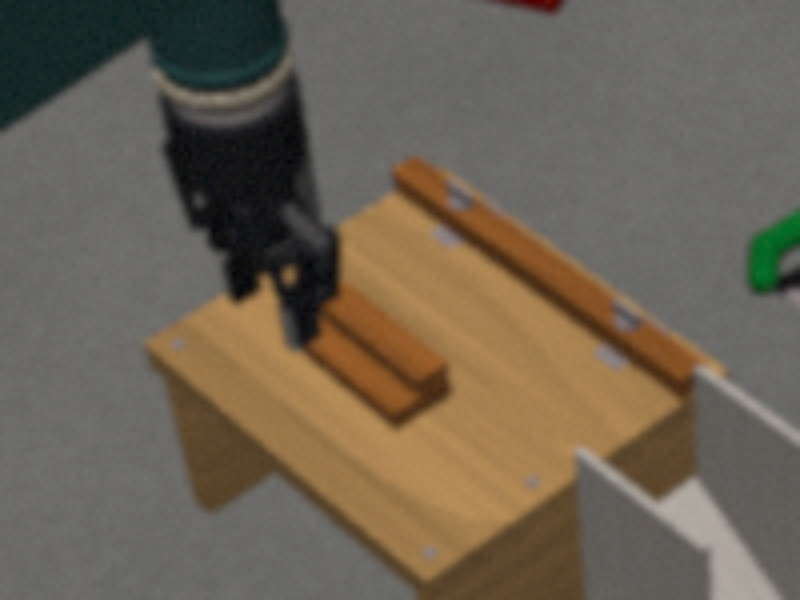

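The fingers are above the ledge, just on the step side of the offcut (finger tip near crop (300,340)), and nothing else is in the way. Descend and advance.

```bash
python3 -m handwheel '{"delta_pos":[[0,-2,15],[0,-1,13],[0,0,9],[0,0,0],[0,0,0],[-5,0,0],[-5,0,0],[-5,0,0]],"twist":[[0,0,0],[0,0,0],[0,0,0],[0,0,0],[0,0,0],[0,0,0],[0,0,0],[0,0,0]],"gripper":[50,50,50,50,50,50,50,50]}'
python3 -c "from h import *; rep([-153,-65,154])"
python3 -m handwheel '{"delta_pos":[[-6,0,0],[-8,0,0],[-8,0,0],[-8,0,0],[-8,0,0],[-8,0,0],[-8,0,0],[-8,0,0]],"twist":[[0,0,0],[0,0,0],[0,0,0],[0,0,0],[0,0,0],[0,0,0],[0,0,0],[0,0,0]],"gripper":[50,50,50,50,50,50,50,50]}'
python3 -m handwheel '{"delta_pos":[[-7,0,0],[-6,0,0],[-4,0,0],[-2,0,0],[0,0,0],[0,0,0],[0,0,0],[0,0,0]],"twist":[[0,0,0],[0,0,0],[0,0,0],[0,0,0],[0,0,0],[0,0,0],[0,0,0],[0,0,0]],"gripper":[50,50,50,50,50,50,50,50]}'
python3 - <<'E'
from h import *
rep([-153,-50,154])
c=camera("side"); cv2.imwrite("pics/s2.png",cv2.resize(c["img"][130:230,160:310,::-1],None,fx=5,fy=5))
E
```

```text
clock: 4.25
ee_pos: [399.6, 123.0, 154.3]
ee_rot: [[-0.985, -0.172, 0.0], [-0.172, 0.985, 0.0], [-0.001, 0.0, -1.0]]
ft_force: [-0.4, 0.8, -0.1]
opening: 50.0
gripper_force: 0.0
t 4.25 stand [-152.4 -152.6  154.3] F [-0.8 -0.3 -0.1] open 50.0
yaw off 0.11
tool delta [-87.6   0.8   0.3]
clock: 5.25
ee_pos: [460.6, 133.6, 154.1]
ee_rot: [[-0.985, -0.172, 0.0], [-0.172, 0.985, 0.0], [-0.0, 0.0, -1.0]]
ft_force: [-0.2, 0.3, -0.1]
opening: 49.6
gripper_force: 0.0
clock: 6.25
ee_pos: [478.7, 136.8, 154.1]
ee_rot: [[-0.985, -0.172, 0.0], [-0.172, 0.985, 0.0], [-0.0, 0.0, -1.0]]
ft_force: [0.4, 0.3, -0.4]
opening: 49.7
gripper_force: 0.0
t 6.25 stand [-152.2  -72.2  154.1] F [-0.2  0.4 -0.4] open 49.7
yaw off 0.11
tool delta [-22.2   0.9   0.1]
```

View pics/s2.png

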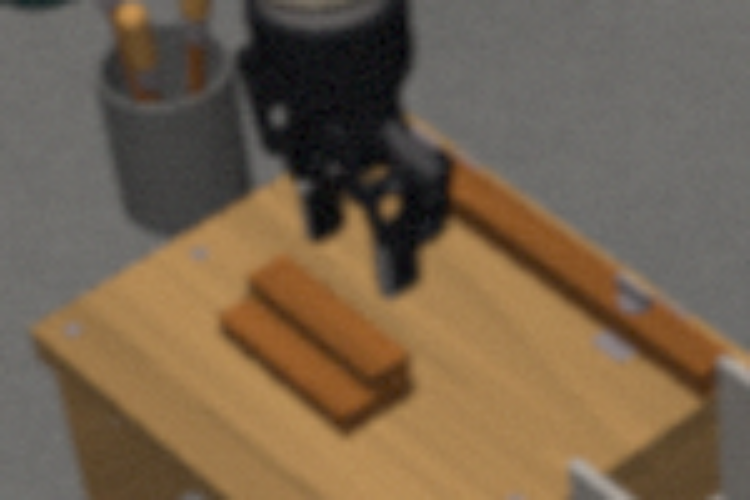

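The fingers appear to be beyond the offcut (tip at crop (395,290), offcut centre at (315,340)), and it hasn't moved. I need to check this across the two views.

```bash
python3 - <<'E'
from h import *
t=camera("top"); s=camera("side")
print("side offcut",st(ray(s,(223,198),168)[0]),"side tip",st(ray(s,(239,188),156)[0]), "far tip",st(ray(s,(160+318/5,130+238/5),156)[0]))
w,d,_=masks(t,(195,225,330,345))
for k in big(d,3): print(cv2.contourArea(k),st(np.r_[rect(t,k,175)[0][0],175]),rect(t,k,175)[0])
cv2.imwrite("pics/t2.png",cv2.resize(t["img"][220:345,190:340,::-1],None,fx=4,fy=4))
rep()
E
```

```text
side offcut [-147.83743125 -109.60835229  168.        ] side tip [-157.8366534   -51.10144137  156.        ] far tip [-215.89396565  -54.19078189  156.        ]
605.0 [-138.09112489   19.2321367   175.        ] ((571.2686767578125, 138.82846069335938), (24.249046325683594, 276.16864013671875), 10.015068054199219)
162.5 [-180.58070117 -115.56600284  175.        ] ((431.1290588378906, 157.17236328125), (34.14153289794922, 50.1986083984375), 2.1337499618530273)
112.5 [-113.77134155 -109.05623244  175.        ] ((449.183837890625, 92.52078247070312), (46.06221389770508, 23.53632164001465), 8.506060600280762)
t 6.4 stand [-152.2  -72.2  154.1] F [-0.8  0.1 -1.2] open 50.2
yaw off 0.11
```

View pics/t2.png

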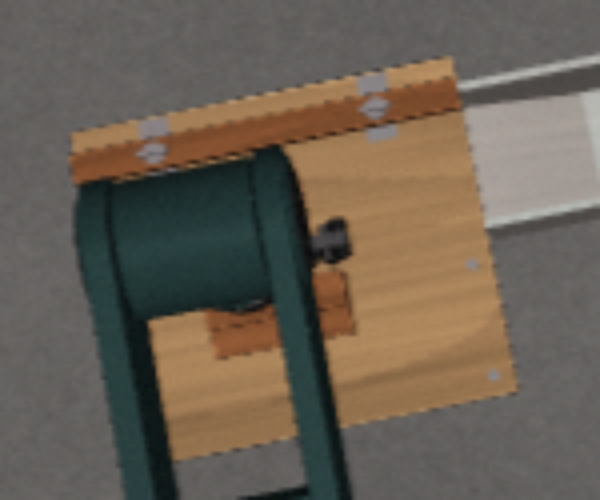

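```bash
python3 -m handwheel '{"delta_pos":[[0,0,-20],[0,0,-20],[25,0,0],[35,0,0],[30,0,0],[5,0,10],[0,0,10],[0,0,10]],"twist":[[0,0,0],[0,0,0],[0,0,0],[0,0,0],[0,0,0],[0,0,0],[0,0,0],[0,0,0]],"gripper":[50,50,50,50,50,50,50,50]}'
python3 -m handwheel '{"delta_pos":[[0,0,5],[0,0,4],[0,0,1],[0,0,0],[0,0,0],[0,0,0],[0,0,0],[0,0,0]],"twist":[[0,0,0],[0,0,0],[0,0,0],[0,0,0],[0,0,0],[0,0,0],[0,0,0],[0,0,0]],"gripper":[50,50,50,50,50,50,50,50]}'
python3 - <<'E'
from h import *
rep([-152,-167,154])
s=camera("side")
p=sense()["ee_pos"]; T=np.linalg.inv(s["cam_to_world"])
for dz in(0,10,20,30,40):
  for dx in(-32,32):
    q=T[:3,:3]@(p+ex*dx+[0,0,dz])+T[:3,3]; u=s["cx"]+s["fx"]*q[0]/-q[2]; v=s["cy"]-s["fy"]*q[1]/-q[2]
    print(dz,dx,"crop",round((u-160)*5),round((v-130)*5))
cv2.imwrite("pics/s3.png",cv2.resize(s["img"][130:230,160:310,::-1],None,fx=5,fy=5))
E
```

```text
clock: 7.4
ee_pos: [385.6, 120.4, 162.8]
ee_rot: [[-0.985, -0.172, -0.001], [-0.172, 0.985, -0.0], [0.001, 0.0, -1.0]]
ft_force: [-0.4, -0.3, -0.1]
opening: 49.7
gripper_force: 0.0
clock: 8.4
ee_pos: [385.3, 120.4, 154.2]
ee_rot: [[-0.985, -0.172, 0.0], [-0.172, 0.985, 0.0], [-0.0, -0.0, -1.0]]
ft_force: [0.3, 0.6, -0.4]
opening: 50.0
gripper_force: 0.0
t 8.4 stand [-152.4 -167.2  154.2] F [-0.5  0.4 -0.4] open 50.0
yaw off 0.12
tool delta [-0.1 -0.4  0.2]
0 -32 crop 181 381
0 32 crop 262 447
10 -32 crop 178 367
10 32 crop 259 433
20 -32 crop 175 352
20 32 crop 256 419
30 -32 crop 172 338
30 32 crop 254 404
40 -32 crop 169 323
40 32 crop 251 389
```

View pics/s3.png

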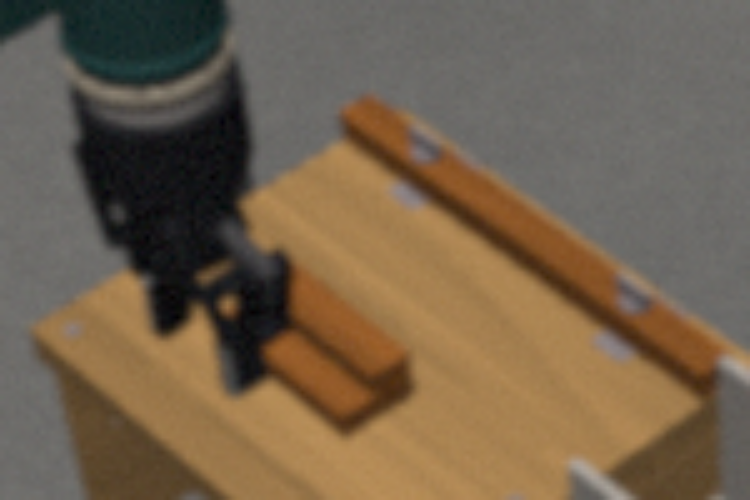

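In the picture the fingertips sit at crop (168,332) and (238,390), about 35 mm above the reported TCP height. That explains why they passed over the offcut. I'll descend in guarded steps to find the ledge by touch.

```bash
python3 -m handwheel '{"delta_pos":[[0,0,4],[0,0,4],[0,0,4],[0,0,3],[0,0,0],[0,0,0],[0,0,0],[0,0,0]],"twist":[[0,0,0],[0,0,0],[0,0,0],[0,0,0],[0,0,0],[0,0,0],[0,0,0],[0,0,0]],"gripper":[50,50,50,50,50,50,50,50]}'
python3 - <<'E'
from h import *
rep()
s=camera("side")
cv2.imwrite("pics/s4.png",cv2.resize(s["img"][170:230,160:250,::-1],None,fx=8,fy=8))
E
```

```text
clock: 9.45
ee_pos: [385.3, 120.4, 139.2]
ee_rot: [[-0.985, -0.172, 0.0], [-0.172, 0.985, 0.0], [-0.0, 0.0, -1.0]]
ft_force: [0.1, 0.4, -0.2]
opening: 49.8
gripper_force: 0.0
t 9.45 stand [-152.4 -167.1  139.2] F [-0.3  0.2 -0.2] open 49.8
yaw off 0.11
```

View pics/s4.png

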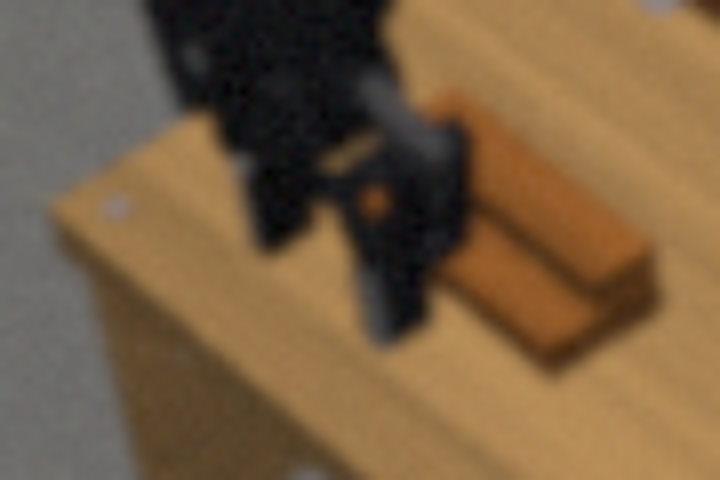

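Tips (near one at crop (390,340)) are still about 20 mm above the ledge, and no contact has been felt. Continue with guarded steps.

```bash
python3 -m handwheel '{"delta_pos":[[0,0,3],[0,0,3],[0,0,3],[0,0,2],[0,0,0],[0,0,0],[0,0,0],[0,0,0]],"twist":[[0,0,0],[0,0,0],[0,0,0],[0,0,0],[0,0,0],[0,0,0],[0,0,0],[0,0,0]],"gripper":[50,50,50,50,50,50,50,50]}' | grep -E 'ee_pos|force'
python3 -m handwheel '{"delta_pos":[[0,0,1],[0,0,1],[0,0,1],[0,0,0],[0,0,0],[0,0,0],[0,0,0],[0,0,0]],"twist":[[0,0,0],[0,0,0],[0,0,0],[0,0,0],[0,0,0],[0,0,0],[0,0,0],[0,0,0]],"gripper":[50,50,50,50,50,50,50,50]}'| grep -E 'ee_pos|force'
```

```text
ee_pos: [385.3, 120.4, 128.2]
ft_force: [0.6, -0.8, 0.9]
gripper_force: 0.0
ee_pos: [385.3, 120.4, 125.1]
ft_force: [0.8, -0.3, 0.0]
gripper_force: 0.0
```

```bash
python3 -m handwheel '{"delta_pos":[[0,0,1],[0,0,1],[0,0,1],[0,0,0],[0,0,0],[0,0,0],[0,0,0],[0,0,0]],"twist":[[0,0,0],[0,0,0],[0,0,0],[0,0,0],[0,0,0],[0,0,0],[0,0,0],[0,0,0]],"gripper":[50,50,50,50,50,50,50,50]}'| grep -E 'ee_pos|force'
python3 -c "
from h import *
s=camera('side'); cv2.imwrite('pics/s5.png',cv2.resize(s['img'][170:230,160:250,::-1],None,fx=8,fy=8)); rep()"
```

```text
ee_pos: [385.3, 120.4, 122.1]
ft_force: [0.3, 0.2, -1.4]
gripper_force: 0.0
t 12.55 stand [-152.4 -167.1  122.1] F [-0.2  0.5 -0.5] open 50.0
yaw off 0.12
```

View pics/s5.png

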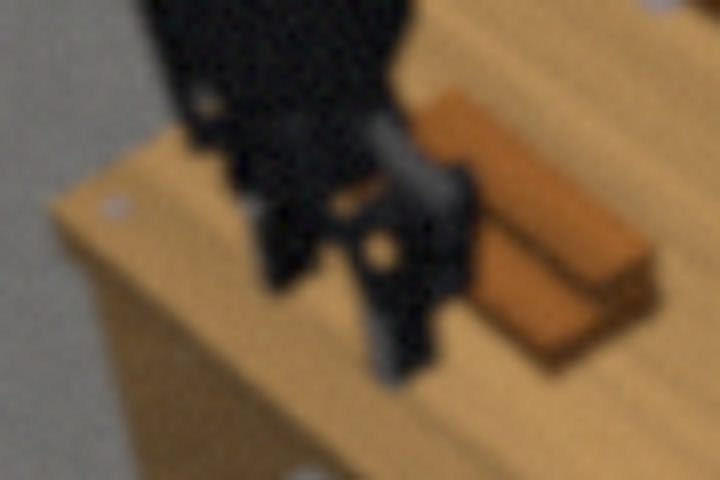

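Tips are now about 5–8 mm above the ledge (near tip at crop (400,385)), below the 16 mm step top. Go 2 mm lower and push towards the bar.

```bash
python3 -m handwheel '{"delta_pos":[[0,0,1],[0,0,1],[-3,0,0],[-5,0,0],[-5,0,0],[-5,0,0],[-5,0,0],[-5,0,0]],"twist":[[0,0,0],[0,0,0],[0,0,0],[0,0,0],[0,0,0],[0,0,0],[0,0,0],[0,0,0]],"gripper":[50,50,50,50,50,50,50,50]}'| grep -E 'ee_pos|force'
python3 -m handwheel '{"delta_pos":[[-5,0,0],[-5,0,0],[-5,0,0],[-5,0,0],[-5,0,0],[-5,0,0],[-3,0,0],[0,0,0]],"twist":[[0,0,0],[0,0,0],[0,0,0],[0,0,0],[0,0,0],[0,0,0],[0,0,0],[0,0,0]],"gripper":[50,50,50,50,50,50,50,50]}'| grep -E 'ee_pos|force'
python3 -c "
from h import *
rep()
s=camera('side'); cv2.imwrite('pics/s6.png',cv2.resize(s['img'][130:230,160:310,::-1],None,fx=5,fy=5)); rep()"
```

```text
ee_pos: [413.1, 125.3, 120.0]
ft_force: [0.5, 0.2, 0.4]
gripper_force: 0.3
ee_pos: [445.5, 131.0, 120.0]
ft_force: [-1.0, -0.6, 0.4]
gripper_force: 0.0
t 14.55 stand [-152.3 -105.9  120. ] F [ 0.4 -1.1  0.4] open 49.9
yaw off 0.11
t 14.6 stand [-152.3 -106.1  120. ] F [ 0.2 -0.7 -0.3] open 49.9
yaw off 0.11
```

View pics/s6.png

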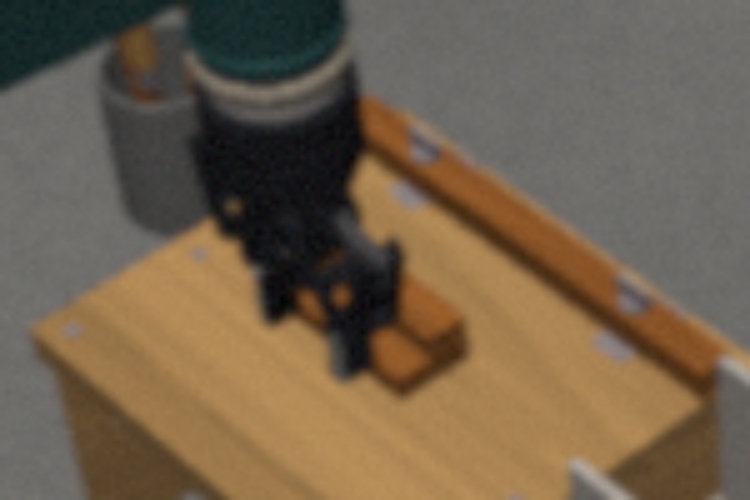

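The offcut is moving squarely ahead of both fingers (its right corner went from crop (410,360) to (465,325)). That was my tenth and last picture, so I'll continue with force readings and masks.

```bash
python3 -m handwheel '{"delta_pos":[[-5,0,0],[-6,0,0],[-6,0,0],[-6,0,0],[-6,0,0],[-6,0,0],[-5,0,0],[-2,0,0]],"twist":[[0,0,0],[0,0,0],[0,0,0],[0,0,0],[0,0,0],[0,0,0],[0,0,0],[0,0,0]],"gripper":[50,50,50,50,50,50,50,50]}'| grep -E 'ee_pos|force'
python3 -m handwheel '{"delta_pos":[[-1,0,0],[-1,0,0],[-1,0,0],[-1,0,0],[-1,0,0],[0,0,0],[0,0,0],[0,0,0]],"twist":[[0,0,0],[0,0,0],[0,0,0],[0,0,0],[0,0,0],[0,0,0],[0,0,0],[0,0,0]],"gripper":[50,50,50,50,50,50,50,50]}'| grep -E 'ee_pos|ft_force'
python3 -c "
from h import *
rep();c=camera('top');w,d,_=masks(c,(195,225,330,345))
for k in big(d,4): print(cv2.contourArea(k),cv2.boundingRect(k))"
```

```text
ee_pos: [487.0, 138.2, 120.0]
ft_force: [-0.4, 0.5, -0.2]
gripper_force: 0.4
ee_pos: [491.6, 139.0, 120.0]
ft_force: [0.0, -0.5, 1.1]
t 16.6 stand [-152.2  -59.2  120. ] F [ 0.5 -0.1  1.1] open 49.8
yaw off 0.11
384.0 (230, 239, 75, 20)
62.0 (265, 259, 8, 16)
57.5 (208, 255, 19, 11)
```

Not in contact yet; the expected stop is near y −49.

```bash
python3 -m handwheel '{"delta_pos":[[-0.8,0,0],[-0.8,0,0],[-0.8,0,0],[-0.8,0,0],[-0.8,0,0],[0,0,0],[0,0,0],[0,0,0]],"twist":[[0,0,0],[0,0,0],[0,0,0],[0,0,0],[0,0,0],[0,0,0],[0,0,0],[0,0,0]],"gripper":[50,50,50,50,50,50,50,50]}'>/dev/null
python3 -c "from h import *; rep()"
```

```text
t 17.65 stand [-152.2  -55.1  120.1] F [ 1.2  0.  -0.3] open 49.9
yaw off 0.12
```

```bash
python3 -m handwheel '{"delta_pos":[[-0.5,0,0],[-0.5,0,0],[-0.5,0,0],[-0.5,0,0],[0,0,0],[0,0,0],[0,0,0],[0,0,0]],"twist":[[0,0,0],[0,0,0],[0,0,0],[0,0,0],[0,0,0],[0,0,0],[0,0,0],[0,0,0]],"gripper":[50,50,50,50,50,50,50,50]}'>/dev/null
python3 -c "from h import *; rep()"
```

```text
t 18.65 stand [-152.2  -53.1  120.1] F [ 0.9 -0.8 -0.8] open 49.6
yaw off 0.11
```

```bash
python3 -m handwheel '{"delta_pos":[[-0.4,0,0],[-0.4,0,0],[-0.4,0,0],[-0.4,0,0],[0,0,0],[0,0,0],[0,0,0],[0,0,0]],"twist":[[0,0,0],[0,0,0],[0,0,0],[0,0,0],[0,0,0],[0,0,0],[0,0,0],[0,0,0]],"gripper":[50,50,50,50,50,50,50,50]}'>/dev/null
python3 -c "from h import *; rep()"
```

```text
t 19.65 stand [-152.2  -51.6  120.1] F [ 0.3 -0.2  1.2] open 50.0
yaw off 0.11
```

```bash
python3 -m handwheel '{"delta_pos":[[-0.4,0,0],[-0.4,0,0],[-0.4,0,0],[-0.4,0,0],[0,0,0],[0,0,0],[0,0,0],[0,0,0]],"twist":[[0,0,0],[0,0,0],[0,0,0],[0,0,0],[0,0,0],[0,0,0],[0,0,0],[0,0,0]],"gripper":[50,50,50,50,50,50,50,50]}'>/dev/null
python3 -c "from h import *; rep()"
```

```text
t 20.65 stand [-152.2  -49.9  120.1] F [-0.   0.6 -0.9] open 49.8
yaw off 0.12
```

```bash
python3 -m handwheel '{"delta_pos":[[-0.4,0,0],[-0.4,0,0],[-0.4,0,0],[-0.4,0,0],[0,0,0],[0,0,0],[0,0,0],[0,0,0]],"twist":[[0,0,0],[0,0,0],[0,0,0],[0,0,0],[0,0,0],[0,0,0],[0,0,0],[0,0,0]],"gripper":[50,50,50,50,50,50,50,50]}'>/dev/null
python3 -c "from h import *; rep()"
```

```text
t 21.65 stand [-152.2  -48.3  120.1] F [ 0.9 -0.  -0.1] open 50.0
yaw off 0.11
```

```bash
python3 -m handwheel '{"delta_pos":[[-0.4,0,0],[-0.4,0,0],[-0.4,0,0],[-0.4,0,0],[0,0,0],[0,0,0],[0,0,0],[0,0,0]],"twist":[[0,0,0],[0,0,0],[0,0,0],[0,0,0],[0,0,0],[0,0,0],[0,0,0],[0,0,0]],"gripper":[50,50,50,50,50,50,50,50]}'>/dev/null
python3 - <<'E'
from h import *
rep()
# side view: gap between offcut and bar. dark tall edge: offcut's right-end and bar
s=camera("side"); w,d,_=masks(s,(160,130,320,240))
for k in big(d,4):
    r=cv2.approxPolyDP(k,2,True).reshape(-1,2); print(cv2.contourArea(k),r.tolist())
    if cv2.contourArea(k)>20: print([st(q).round().tolist() for q in ray(s,r,180)])
E
```

```text
t 22.65 stand [-152.1  -46.7  120.1] F [ 0.4  0.4 -0.2] open 49.9
yaw off 0.12
736.5 [[259, 168], [258, 179], [252, 185], [251, 196], [262, 198], [264, 194], [269, 194], [265, 193], [271, 189], [286, 197], [289, 203], [298, 208], [298, 213], [302, 214], [299, 212], [305, 199], [292, 191], [284, 193], [282, 183]]
[[-158.0, 18.0, 180.0], [-128.0, -11.0, 180.0], [-122.0, -36.0, 180.0], [-94.0, -63.0, 180.0], [-70.0, -49.0, 180.0], [-77.0, -36.0, 180.0], [-68.0, -27.0, 180.0], [-78.0, -32.0, 180.0], [-78.0, -12.0, 180.0], [-31.0, -5.0, 180.0], [-11.0, -14.0, 180.0], [17.0, -10.0, 180.0], [29.0, -22.0, 180.0], [38.0, -17.0, 180.0], [29.0, -18.0, 180.0], [7.0, 23.0, 180.0], [-36.0, 20.0, 180.0], [-45.0, 1.0, 180.0], [-75.0, 22.0, 180.0]]
56.5 [[237, 172], [237, 183], [242, 186], [243, 179]]
[[-186.0, -31.0, 180.0], [-154.0, -58.0, 180.0], [-137.0, -56.0, 180.0], [-155.0, -37.0, 180.0]]
33.5 [[188, 134], [184, 136], [185, 143], [190, 140]]
[[-398.0, -27.0, 180.0], [-399.0, -40.0, 180.0], [-373.0, -56.0, 180.0], [-374.0, -39.0, 180.0]]
11.5 [[177, 222], [181, 228], [187, 226]]
```

```bash
python3 -m handwheel '{"delta_pos":[[-0.3,0,0],[-0.3,0,0],[-0.3,0,0],[-0.3,0,0],[-0.3,0,0],[0,0,0],[0,0,0],[0,0,0]],"twist":[[0,0,0],[0,0,0],[0,0,0],[0,0,0],[0,0,0],[0,0,0],[0,0,0],[0,0,0]],"gripper":[50,50,50,50,50,50,50,50]}'>/dev/null
python3 -c "from h import *; rep()"
```

```text
t 23.7 stand [-152.1  -45.3  120.1] F [-0.5 -0.6 -0.4] open 50.1
yaw off 0.12
```

```bash
python3 -m handwheel '{"delta_pos":[[-0.3,0,0],[-0.3,0,0],[-0.3,0,0],[-0.3,0,0],[-0.3,0,0],[0,0,0],[0,0,0],[0,0,0]],"twist":[[0,0,0],[0,0,0],[0,0,0],[0,0,0],[0,0,0],[0,0,0],[0,0,0],[0,0,0]],"gripper":[50,50,50,50,50,50,50,50]}'>/dev/null
python3 -c "from h import *; rep()"
```

```text
t 24.7 stand [-152.1  -45.   120. ] F [-0.3 -5.8  2.7] open 49.9
yaw off 0.11
```

Contact: −5.8 N at about 5 N/mm. Add 0.8 mm and hold for more than a second.

```bash
python3 -m handwheel '{"delta_pos":[[-0.2,0,0],[-0.2,0,0],[-0.2,0,0],[-0.2,0,0],[0,0,0],[0,0,0],[0,0,0],[0,0,0]],"twist":[[0,0,0],[0,0,0],[0,0,0],[0,0,0],[0,0,0],[0,0,0],[0,0,0],[0,0,0]],"gripper":[50,50,50,50,50,50,50,50]}'>/dev/null
python3 -c "from h import *; rep()"
```

```text
t 25.7 stand [-152.1  -45.1  119.9] F [ 0.6 -8.5  3.5] open 50.0
yaw off 0.11
```

```bash
python3 -m handwheel '{"delta_pos":[[-0.2,0,0],[-0.1,0,0],[0,0,0],[0,0,0],[0,0,0],[0,0,0],[0,0,0],[0,0,0]],"twist":[[0,0,0],[0,0,0],[0,0,0],[0,0,0],[0,0,0],[0,0,0],[0,0,0],[0,0,0]],"gripper":[50,50,50,50,50,50,50,50]}'>/dev/null
python3 -c "from h import *; rep()"
python3 -m handwheel '{"delta_pos":[[0,0,0],[0,0,0],[0,0,0],[0,0,0],[0,0,0],[0,0,0],[0,0,0],[0,0,0]],"twist":[[0,0,0],[0,0,0],[0,0,0],[0,0,0],[0,0,0],[0,0,0],[0,0,0],[0,0,0]],"gripper":[50,50,50,50,50,50,50,50]}'>/dev/null
python3 -c "from h import *; rep()"
```

```text
t 26.7 stand [-152.2  -45.1  119.9] F [ 0.2 -8.3  5.1] open 50.1
yaw off 0.11
t 27.7 stand [-152.1  -45.   119.9] F [ 1.1 -9.6  5. ] open 50.2
yaw off 0.11
```

Held at 8–10 N for over 2 s. Now back off, lift clear, and go behind the offcut's end at the same finger opening.

```bash
python3 -m handwheel '{"delta_pos":[[1,0,0],[3,0,0],[12,0,0],[0,0,-30],[0,0,-30],[0,30,0],[0,40,0],[0,38,0]],"twist":[[0,0,0],[0,0,0],[0,0,0],[0,0,0],[0,0,0],[0,0,0],[0,0,0],[0,0,0]],"gripper":[50,50,50,50,50,50,50,50]}'>/dev/null
python3 -m handwheel '{"delta_pos":[[-22,0,0],[-22,0,0],[0,0,0],[0,0,20],[0,0,20],[0,0,10],[0,0,4],[0,0,0]],"twist":[[0,0,0],[0,0,0],[0,0,0],[0,0,0],[0,0,0],[0,0,0],[0,0,0],[0,0,0]],"gripper":[50,50,50,50,50,50,50,50]}'>/dev/null
python3 - <<'E'
from h import *
rep([-260,-15,126])
c=camera("top"); w,d,_=masks(c,(195,225,330,345))
# offcut+bar are merged in mask: points of it in stand coords
ys,xs=np.nonzero(d); P=np.array([st(p) for p in ray(c,np.c_[xs,ys],178)])
q=P[P[:,1]<-3]; print("offcut visible x",np.percentile(q[:,0],[2,98]).round(1))
for a in range(-200,-90,15):
    k=q[abs(q[:,0]-a)<8]; print(a,len(k),k[:,1].min().round(1) if len(k) else None)
E
```

```text
t 29.7 stand [-260.1  -14.4  126.6] F [-0.7 -0.1  0.5] open 50.0
yaw off 0.12
tool delta [ 0.6 -0.1  0.6]
offcut visible x [-201.  -104.4]
-200 48 -37.0
-185 68 -37.0
-170 70 -37.7
-155 70 -37.7
-140 67 -36.1
-125 67 -36.7
-110 66 -36.1
-95 4 -24.0
```

The offcut sits flat and parallel at the bar (x −202…−103, −y edge even). Push along the bar.

```bash
python3 -m handwheel '{"delta_pos":[[0,-4,0],[0,-5,0],[0,-5,0],[0,-5,0],[-0.05,-5,0],[-0.05,-5,0],[-0.05,-5,0],[-0.05,-5,0]],"twist":[[0,0,0],[0,0,0],[0,0,0],[0,0,0],[0,0,0],[0,0,0],[0,0,0],[0,0,0]],"gripper":[50,50,50,50,50,50,50,50]}'>/dev/null
cat > chk.py <<'E'
from h import *
rep()
c=camera("top"); w,d,_=masks(c,(195,225,345,345))
ys,xs=np.nonzero(d); P=np.array([st(p) for p in ray(c,np.c_[xs,ys],178)])
q=P[(P[:,1]<-3)&(P[:,1]>-60)]; print("offcut x",np.percentile(q[:,0],[2,98]).round(1) if len(q) else None)
for a in range(-200,60,15):
    k=q[abs(q[:,0]-a)<8]
    if len(k)>5: print(a,len(k),k[:,1].min().round(1))
E
python3 chk.py
```

```text
t 30.75 stand [-220.8  -14.4  126.1] F [-0.3  0.5  1. ] open 50.0
yaw off 0.11
offcut x [-176.9  -83.8]
-185 8 -34.3
-170 36 -36.5
-155 68 -36.6
-140 69 -37.2
-125 67 -36.7
-110 68 -36.7
-95 70 -37.3
-80 28 -36.2
```

```bash
python3 -m handwheel '{"delta_pos":[[-0.05,-7,0],[-0.05,-8,0],[-0.05,-8,0],[-0.05,-8,0],[-0.05,-8,0],[-0.05,-8,0],[-0.05,-8,0],[-0.05,-8,0]],"twist":[[0,0,0],[0,0,0],[0,0,0],[0,0,0],[0,0,0],[0,0,0],[0,0,0],[0,0,0]],"gripper":[50,50,50,50,50,50,50,50]}'>/dev/null
python3 chk.py
```

```text
t 31.8 stand [-157.6  -14.   126.2] F [-0.8 -0.5 -0. ] open 50.2
yaw off 0.11
offcut x [-115.6  -21.6]
-110 32 -37.3
-95 59 -36.7
-80 69 -36.8
-65 67 -36.3
-50 67 -36.3
-35 71 -37.5
-20 36 -37.0
```

```bash
python3 -m handwheel '{"delta_pos":[[-0.05,-8,0],[-0.05,-8,0],[-0.05,-8,0],[-0.05,-8,0],[-0.05,-8,0],[-0.05,-8,0],[-0.05,-8,0],[-0.05,-8,0]],"twist":[[0,0,0],[0,0,0],[0,0,0],[0,0,0],[0,0,0],[0,0,0],[0,0,0],[0,0,0]],"gripper":[50,50,50,50,50,50,50,50]}'>/dev/null
python3 chk.py
python3 -m handwheel '{"delta_pos":[[-0.05,-8,0],[-0.05,-8,0],[-0.05,-8,0],[-0.05,-8,0],[-0.05,-8,0],[-0.05,-8,0],[-0.05,-8,0],[-0.05,-8,0]],"twist":[[0,0,0],[0,0,0],[0,0,0],[0,0,0],[0,0,0],[0,0,0],[0,0,0],[0,0,0]],"gripper":[50,50,50,50,50,50,50,50]}'>/dev/null
python3 - <<'E'
from h import *
rep()
for n,b in(("top",(195,215,420,345)),("side",(160,130,400,340))):
    c=camera(n); w,d,_=masks(c,b)
    for k in big(d,5):
        m=np.array(k).reshape(-1,2).mean(0); print(n,cv2.contourArea(k),m.round(),[st(ray(c,m,z)[0]).round().tolist() for z in(30,100,150)])
E
```

```text
t 32.85 stand [-93.6 -13.8 126.1] F [-1.2 -0.5 -0. ] open 49.9
yaw off 0.12
offcut x [-51.3  40.3]
-50 24 -36.9
-35 41 -36.9
-20 71 -37.5
-5 70 -37.6
10 66 -36.0
25 66 -36.0
40 44 -35.5
t 33.9 stand [-29.6 -13.5 126.1] F [ 0.4 -0.1  0.5] open 50.4
yaw off 0.12
top 469.5 [369. 249.] [[192.0, -21.0, 30.0], [185.0, -27.0, 100.0], [180.0, -32.0, 150.0]]
top 341.5 [234. 257.] [[-222.0, 37.0, 30.0], [-212.0, 28.0, 100.0], [-205.0, 22.0, 150.0]]
side 483.0 [343. 290.] [[187.0, -27.0, 30.0], [222.0, -67.0, 100.0], [247.0, -95.0, 150.0]]
side 378.0 [250. 168.] [[-310.0, 102.0, 30.0], [-246.0, 55.0, 100.0], [-201.0, 21.0, 150.0]]
side 54.0 [299. 206.] [[-94.0, 96.0, 30.0], [-43.0, 49.0, 100.0], [-7.0, 15.0, 150.0]]
side 47.0 [283. 191.] [[-170.0, 105.0, 30.0], [-115.0, 57.0, 100.0], [-75.0, 23.0, 150.0]]
side 8.5 [296. 229.] [[-39.0, 31.0, 30.0], [9.0, -12.0, 100.0], [43.0, -43.0, 150.0]]
```

The offcut is in the tray: both views put it at (190, −24) at z 30. Withdraw upward, check that it is still, and hand in.

```bash
python3 -m handwheel '{"delta_pos":[[0,5,0],[0,0,-25],[0,0,-30],[0,0,-30],[0,0,-15],[0,0,0],[0,0,0],[0,0,0]],"twist":[[0,0,0],[0,0,0],[0,0,0],[0,0,0],[0,0,0],[0,0,0],[0,0,0],[0,0,0]],"gripper":[50,50,50,50,50,50,50,50]}'>/dev/null
python3 - <<'E'
from h import *
from workcell import hand_in
rep(); c=camera("side"); w,d,_=masks(c,(310,240,400,340)); m=big(d)[0].reshape(-1,2).mean(0); print(st(ray(c,m,25)[0]).round())
print(hand_in())
E
```

```text
t 35.0 stand [-35.3 -14.2 224.3] F [ 0.2 -0.3  0.9] open 50.4
yaw off 0.12
[185. -24.  25.]
the job is handed in; nothing more can be done
None
```

The offcut was pressed square to the bar at 8–10 N for over 2 s, slid along it off the drop edge into the chute tray (confirmed in both views), and handed in at 35 s with the arm clear and no verdict returned; a first pass with the fingertips too high missed the offcut without touching anything.

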